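Find the softest seatpost spring and mark it

TASK

Three suspension-seatpost springs stand on the bench in identical test stands: going from the robot's left to its right, press each round pad down about a centimetre with the fingertips, one at a time, and let it spring back. Then push the metal tag on the stand of the softest spring fully down, leaving the other two tags up. Do not pick up or shift any of the loose things lying about on the bench.

Things in the scene. Friction and masses are not known exactly. Their poses are not given: they have to be found in the camera images.
- stand_left: the left one (seen from the robot; left is +y) of three like spring test stands: grey steel base 140 x 80 x 22 mm, bolted down. Origin: centre of its underside; x along the 140 mm length, away from the robot within 0.35 rad, z up. Pad axis at x = +25 mm, tag at x = -45 mm (end nearer the robot). Black sleeve round the tag's stem: top at 38 mm
- spring_left (a point): fixed point: centre of the top of stand_left's round black pad (60 mm across, 15 mm thick, on a coil spring) while free, 75 mm above the bench; it does not follow the pad. The pad goes 15 mm straight down and springs back. Preload about 1 N; the rate differs by stand and run: held 10 mm down the three need about 4 to 11 N, at least 2.5 N apart
- tagtop_left (a point): centre of the top face of stand_left's brass tag head (24 mm along the stand's x, 30 mm along y, 6 mm thick); 62 mm above the bench when fully up, 44 mm when fully down; moves with the tag
- tag_left (a joint): how far stand_left's tag is pushed down, m: 0 fully up, 0.018 fully down (stop). Sliding it takes about 4 N and it stays where it is left; it starts up, within 3 mm of the top
- stand_middle: the middle one (seen from the robot; left is +y) of three like spring test stands: grey steel base 140 x 80 x 22 mm, bolted down. Origin: centre of its underside; x along the 140 mm length, away from the robot within 0.35 rad, z up. Pad axis at x = +25 mm, tag at x = -45 mm (end nearer the robot). Black sleeve round the tag's stem: top at 38 mm
- spring_middle (a point): fixed point: centre of the top of stand_middle's round black pad (60 mm across, 15 mm thick, on a coil spring) while free, 75 mm above the bench; it does not follow the pad. The pad goes 15 mm straight down and springs back. Preload about 1 N; the rate differs by stand and run: held 10 mm down the three need about 4 to 11 N, at least 2.5 N apart
- tagtop_middle (a point): centre of the top face of stand_middle's brass tag head (24 mm along the stand's x, 30 mm along y, 6 mm thick); 62 mm above the bench when fully up, 44 mm when fully down; moves with the tag
- tag_middle (a joint): how far stand_middle's tag is pushed down, m: 0 fully up, 0.018 fully down (stop). Sliding it takes about 4 N and it stays where it is left; it starts up, within 3 mm of the top
- stand_right: the right one (seen from the robot; left is +y) of three like spring test stands: grey steel base 140 x 80 x 22 mm, bolted down. Origin: centre of its underside; x along the 140 mm length, away from the robot within 0.35 rad, z up. Pad axis at x = +25 mm, tag at x = -45 mm (end nearer the robot). Black sleeve round the tag's stem: top at 38 mm
- spring_right (a point): fixed point: centre of the top of stand_right's round black pad (60 mm across, 15 mm thick, on a coil spring) while free, 75 mm above the bench; it does not follow the pad. The pad goes 15 mm straight down and springs back. Preload about 1 N; the rate differs by stand and run: held 10 mm down the three need about 4 to 11 N, at least 2.5 N apart
- tagtop_right (a point): centre of the top face of stand_right's brass tag head (24 mm along the stand's x, 30 mm along y, 6 mm thick); 62 mm above the bench when fully up, 44 mm when fully down; moves with the tag
- tag_right (a joint): how far stand_right's tag is pushed down, m: 0 fully up, 0.018 fully down (stop). Sliding it takes about 4 N and it stays where it is left; it starts up, within 3 mm of the top
- jar: small glass jar with white lid, 32 mm across, 48 mm tall, standing between two stands; loose, to be left alone. Origin: centre of its underside
- socket: steel wrench socket, 26 mm across, 38 mm tall, standing between two stands; loose, to be left alone. Origin: centre of its underside
- screwdriver: screwdriver with orange handle, lying; loose, to be left alone. Origin: about the middle of its underside
- sprocket: dark steel chain sprocket, 96 mm across, lying flat; loose, to be left alone. Origin: centre of its underside
- pliers: pliers with red grips, about 170 mm long, 14 mm thick, lying; loose, to be left alone. Origin: about the middle of its underside
- spray: short black aerosol can, 60 mm across, 115 mm tall; loose, to be left alone. Origin: centre of its underside
Things that resemble listed ones, but are neither listed nor needed, are in the scene too. Leave any brown or pink look-alike of the stand_middle alone.

How it is judged:
By the outcome, as a careful person would: the job done as asked, in the order asked, and still so for the second after the job is handed in, with the robot touching nothing.
It also fails if it takes over 58 s, if anything falls off the work surface, if the arm or the gripper's body presses on something with over 40 N, if the wrist force passes 120 N, or if a joint passes its speed limit or range.

ROBOT

A 6-joint arm with a two-finger parallel gripper is mounted at the origin on the work surface. World frame = base frame: x ahead of the robot, y to its left, z up, the work surface at z = 0. Lengths are in m, angles in degrees, forces in N, time in s.
With the tool pointing down it reaches from about 0.3 to 0.75 m from the base axis. Payload 8.5 kg.
Tool frame: the origin (TCP) lies midway between the tips of the shut fingers; the grasp point (between the pads) lies 19 mm behind it (env.pinch_z is the z of the grasp point in the tool frame, in m); z points along the fingers, y is the line along which they close (so a half turn about z gives the same grasp; the last joint's range is limited). The gripper opens to 85 mm and grips with 20 to 120 N. Pads are 22 mm wide; open, the fingers measure 114 mm over their backs; the gripper's body (76 mm by 85 mm) begins 54 mm behind the grasp point. The pads swing forward as they close: fully open they stand 13 mm farther back than shut.
Start: joints at [55.846, 21.807, 74.336, -0, 83.858, -12.336], TCP at [0.204, 0.511, 0.231] pointing down, gripper open.
Joint ranges: [-178.18, 178.18], [-50.72, 133.34], [12.68, 142.11], [-81.47, 261.47], [9.98, 163.14], [-165.26, 165.26]. Speed limits (degrees/s): [136.94, 136.94, 180, 180, 180, 180].

INTERFACE

Orientations are given as a 3x3 rotation matrix whose columns are the frame's x, y, z axes.
In Python, from rig import env gives the robot as it stands.
- The arm moves only by the tool arm_command, never from a script. Its argument "deltas" is a list of rows, each an object of numbers: "rx", "ry", "rz": the turn, a rotation vector about the tool's x, y, z in rad; "dx", "dy", "dz": the shift along the tool's x, y, z in m; "fingers": the finger opening in m, from 0 to 0.0854. In form: [{"rx": .., "ry": .., "rz": .., "dx": .., "dy": .., "dz": .., "fingers": ..}, ...]. A call has 1 to 12 rows; each row shifts and turns the commanded pose from where the row before left it, along the tool's axes as they then stand; what a row does not reach is not made up. A row lasts 1/10 s, in which the tool goes at most 50 mm and 8.59 degrees, less where a joint would pass 70% of its speed; a pose out of reach is approached as far as the arm can. A call is refused whole if a number of a shift passes 0.05 or a number of a turn 0.15, either way. A call with a gripper value outside its range is refused whole. The fingers move at their own pace and stop on an object; "squeeze" is the grip in N (left out, the last holds). Time passes only in rows, so rows that do not move let the fingers close. It gives the time, the measured TCP pose, the force, the opening and the grip force at its end, in the units of the state.
- env.observe(): the state, without advancing time (a new reading comes with each control period).
- env.get_image(name): name is "scene" or "top" or "wrist"; returns a dict with "color" (400x640x3 uint8, blue, green, red), "camera_matrix" (3x3 intrinsics, pixels), "eye" and "orientation" of the camera in the world. Camera axes: x right, y up, looking along -z (the intrinsics and any distortion apply to the point x, -y, -z); pixel columns grow to the right and rows downward; lengths in m; the calibration is good to about 2 mm. A picture is of the moment at which its call begins. There is no depth.
- env.close_job(): hands the job in; it is judged then, once.
Trained networks look in a picture, given as the dict that the camera call returned (one of the last four; its "shot" number tells which), for a name from the list of things; names that differ only in an ending like _2 or _b are one class to them, and where a whole thing is asked for, a point or a joint stands for the part that bears it (a point fixed in the world has none). Each returns a list of dicts, best first, with "p" (0 to 1); they miss things now and then, are a little off and sometimes report something else, mostly with a low value. They report only what shows in the picture. A call takes as long as a camera call. They do not tell look-alikes from the thing itself.
- env.look_for(query, picture): "box" ([left, top, right, bottom] in pixels, round what is visible of it).
- env.tip_of(query, picture): "location" ([column, row] in pixels: a listed point, or the origin of a listed thing).
The state is a dict: "time_s": time; "q": joint angles; "qvel": joint speeds; "joint_efforts": joint torques, N m; "position": TCP position; "tool_rot": TCP orientation; "ft_force": force on the tool from outside, world axes, zero at the start; "wrist_torque": the same for the moment, N m; "grip_width": finger opening in m; "gripper_force": force on a finger pad.
Only numpy, scipy, OpenCV 4.12 (cv2) and the standard library are available. Lean on these libraries where they do the work, as an engineer would, in place of code of your own. Each camera call takes 0.05 s, during which the arm holds its last target. There are 200 camera calls.

## Working session

There is one attempt and no reset: what is moved stays moved. The work goes in short steps, Python scripts to look and compute and a tool call to move; the robot and the scene stay as the last step left them, time stands still between calls to the robot, and variables do not carry over. Pictures are saved under pics/ and viewed, at most 10 in all, crops included, and the job is handed in when it is done.

Besides the shell and the picture viewer there is one more tool, called after "Emit:" as name(argument=value, ...) on one line, values as JSON. arm_command: Moves the arm, as the interface text tells. Its arguments: {"type":"object","properties":{"deltas":{"type":"array"},"squeeze":{"type":"number"}},"required":["deltas"]}

```bash
mkdir -p pics; ls
cat > h.py <<'E'
import numpy as np, cv2
from rig import env
def ray(im,px):
    K=np.array(im["camera_matrix"]);R=np.array(im["orientation"])
    d=np.linalg.inv(K)@[px[0],px[1],1]; d=R@[d[0],-d[1],-d[2]]
    return np.array(im["eye"]),d
def onz(im,px,z):
    e,d=ray(im,px); return e+d*(z-e[2])/d[2]
def proj(im,P):
    K=np.array(im["camera_matrix"]);R=np.array(im["orientation"])
    c=R.T@(np.array(P)-im["eye"]); v=K@[c[0],-c[1],-c[2]]; return v[:2]/v[2]
E
python3 - <<'E'
from h import *
for n in("top","scene"):
    im=env.get_image(n); cv2.imwrite(f"pics/{n}0.png",im["color"]); print(n,im.keys(),np.round(im["eye"],3).tolist())
    for s in("left","middle","right"):
        for q,z in(("spring_",.075),("tagtop_",.062),("stand_",0)):
            print(q+s,[(round(r["p"],2),np.round(r["location"]).tolist(),np.round(onz(im,r["location"],z)[:2],3).tolist()) for r in env.tip_of(q+s,im)[:5]])
s=env.observe();print(s["position"],s["tool_rot"],s["ft_force"],s["time_s"])
E
```

```text
pics
top dict_keys(['color', 'camera_matrix', 'eye', 'orientation', 'shot']) [0.444, -0.066, 1.088]
spring_left [(0.83, [203.0, 187.0], [0.552, 0.243])]
tagtop_left [(0.52, [199.0, 208.0], [0.494, 0.256])]
stand_left [(0.78, [207.0, 198.0], [0.527, 0.253]), (0.64, [391.0, 272.0], [0.321, -0.288])]
spring_middle [(0.93, [210.0, 113.0], [0.76, 0.233]), (0.93, [397.0, 103.0], [0.8, -0.291]), (0.82, [286.0, 163.0], [0.624, 0.017]), (0.64, [275.0, 238.0], [0.417, 0.042])]
tagtop_middle [(0.61, [293.0, 192.0], [0.545, -0.003]), (0.57, [408.0, 126.0], [0.737, -0.324]), (0.42, [287.0, 260.0], [0.357, 0.01]), (0.38, [224.0, 137.0], [0.695, 0.195])]
stand_middle [(0.95, [282.0, 247.0], [0.388, 0.031]), (0.8, [220.0, 131.0], [0.731, 0.224]), (0.73, [290.0, 178.0], [0.591, 0.011]), (0.65, [394.0, 115.0], [0.788, -0.297]), (0.61, [363.0, 197.0], [0.538, -0.206])]
spring_right [(0.93, [367.0, 170.0], [0.606, -0.206])]
tagtop_right [(0.4, [364.0, 195.0], [0.538, -0.2])]
stand_right [(0.61, [361.0, 185.0], [0.575, -0.198])]
scene dict_keys(['color', 'camera_matrix', 'eye', 'orientation', 'shot']) [1
[... 512 characters left out ...]
573, -0.008]), (0.39, [435.0, 201.0], [0.691, 0.202])]
stand_middle [(0.95, [350.0, 218.0], [0.598, 0.012]), (0.84, [258.0, 321.0], [0.782, -0.305]), (0.77, [318.0, 175.0], [0.389, 0.012]), (0.59, [444.0, 227.0], [0.73, 0.214])]
spring_right [(0.73, [269.0, 225.0], [0.6, -0.209])]
tagtop_right [(0.68, [264.0, 213.0], [0.544, -0.204]), (0.23, [350.0, 218.0], [0.652, -0.022])]
stand_right [(0.76, [270.0, 244.0], [0.59, -0.209]), (0.2, [389.0, 209.0], [0.612, 0.122])]
[0.20441016 0.51059595 0.23130282] [[-9.28359608e-01  3.71683248e-01 -4.52683598e-05]
 [ 3.71683249e-01  9.28359608e-01 -7.09532769e-06]
 [ 3.93881023e-05 -2.34125067e-05 -9.99999999e-01]] [ 0.13380154 -0.74270385 -0.28349369] 1.0
```

Run:
```python
import cv2
a=cv2.imread("pics/top0.png")[70:300,150:450]
cv2.imwrite("pics/topc.png",cv2.resize(a,None,fx=2.6,fy=2.6,interpolation=cv2.INTER_CUBIC))
```

```text
(no output)
```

View pics/scene0.png

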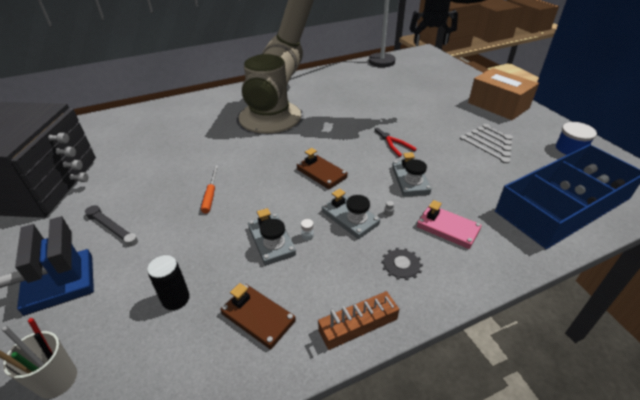

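View pics/topc.png

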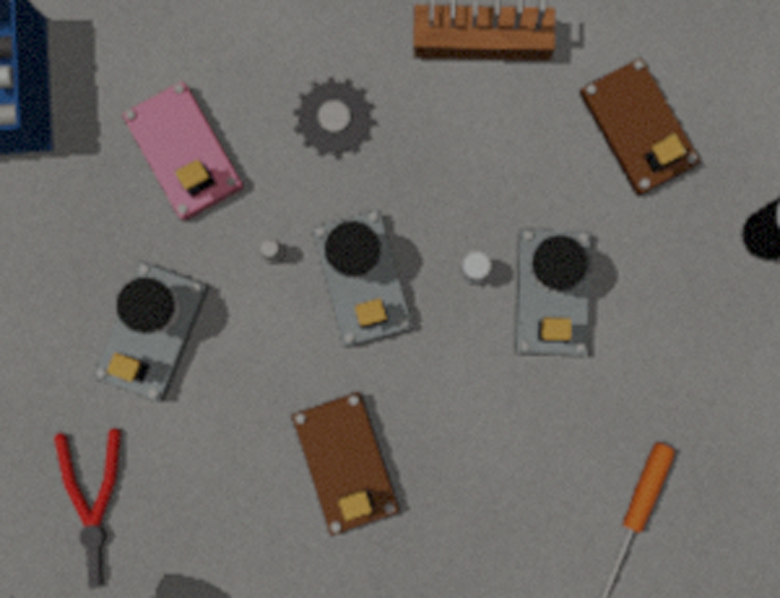

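The scene shows three grey stands with black pads. In top pixels the pads are left (206,187), middle (285,166) and right (366,171). The look-alikes, to be left alone, have no pads: pink (222,130), brown (283,247) and brown (396,115). The jar at (333,172) and the socket at (254,166) stand between the stands.

```bash
cat > loc.py <<'E'
from h import *
def blobs(im):
    c=im["color"]; h=cv2.cvtColor(c,cv2.COLOR_BGR2HSV); out={}
    for n,m in(("pad",(c.max(2)<48)),("tag",(h[...,0]>13)&(h[...,0]<28)&(h[...,1]>110)&(h[...,2]>90))):
        k,_,st,ce=cv2.connectedComponentsWithStats(m.astype(np.uint8))
        out[n]=[(ce[i],st[i]) for i in range(1,k) if st[i][4]>12]
    return out
E
python3 - <<'E'
from loc import *
im=env.get_image("top")
for n,z in(("pad",.073),("tag",.059)):
    for c,s in blobs(im)[n]:
        p=onz(im,c,z)
        if .4<p[0]<.7 and abs(p[1])<.32: print(n,np.round(c,1),s.tolist(),np.round(p[:2],4))
E
```

```text
pad [227.3 141.1] [223, 138, 10, 7, 29] [0.6818 0.1826]
pad [285.4 165.4] [275, 156, 22, 20, 333] [0.6164 0.0195]
pad [365.2 170.8] [355, 161, 21, 21, 335] [ 0.6051 -0.2016]
pad [205.6 186.9] [195, 177, 22, 21, 346] [0.5527 0.2373]
pad [204.3 212.5] [202, 209, 5, 8, 25] [0.4823 0.2377]
tag [223.5 136.7] [218, 132, 12, 11, 85] [0.6977 0.1975]
tag [292.3 189.8] [287, 185, 12, 10, 86] [ 5.502e-01 -2.000e-04]
tag [363.6 196.4] [358, 192, 12, 9, 89] [ 0.5348 -0.1995]
tag [197.2 210.7] [192, 206, 12, 10, 83] [0.4877 0.2617]
```

Emit:
arm_command(deltas=[{"dx": -0.0355,"dy": -0.0104,"dz": 0.0105,"fingers": 0},{"dx": -0.0355,"dy": -0.0104,"dz": 0.0105,"fingers": 0},{"dx": -0.0355,"dy": -0.0104,"dz": 0.0105,"fingers": 0},{"dx": -0.0355,"dy": -0.0104,"dz": 0.0105,"fingers": 0},{"dx": -0.0355,"dy": -0.0104,"dz": 0.0105,"fingers": 0},{"dx": -0.0355,"dy": -0.0104,"dz": 0.0105,"fingers": 0},{"dx": -0.0355,"dy": -0.0104,"dz": 0.0105,"fingers": 0},{"dx": -0.0355,"dy": -0.0104,"dz": 0.0105,"fingers": 0},{"dx": -0.0355,"dy": -0.0104,"dz": 0.0105,"fingers": 0},{"dx": -0.0355,"dy": -0.0104,"dz": 0.0105,"fingers": 0},{"dx": -0.0355,"dy": -0.0104,"dz": 0.0105,"fingers": 0},{"dx": -0.0355,"dy": -0.0104,"dz": 0.0105,"fingers": 0}])

```text
invalid input
```

Emit:
arm_command(deltas=[{"dz": 0},{"dz": 0},{"dz": 0},{"dz": 0}])

```text
invalid input
```

Run:
```python
from loc import *
s=env.observe();print(s["position"],s["tool_rot"],s["ft_force"],s["time_s"],s["grip_width"])
im=env.get_image("wrist");print(im["eye"],proj(im,[.5527,.2373,.075]),proj(im,[.4877,.2617,.060]),proj(im,s["position"]))
cv2.imwrite("pics/w1.png",im["color"])
```

```text
[0.2044169  0.51058543 0.23133609] [[-9.28376271e-01  3.71641622e-01  5.73676627e-05]
 [ 3.71641623e-01  9.28376273e-01 -4.69607703e-06]
 [-5.50040346e-05  1.69604848e-05 -9.99999998e-01]] [ 0.47630776  0.57421019 -0.51902502] 1.05 0.08546423244470333
[0.13820198 0.53702779 0.3739244 ] [222.4859623  502.25085751] [220.07269371 449.55715168] [320.40522923 254.00957255]
```

View pics/w1.png

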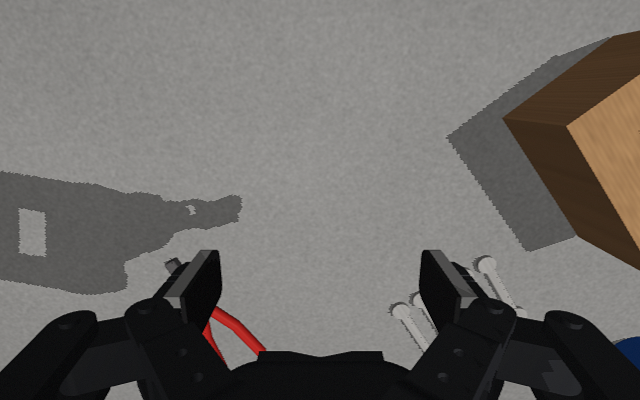

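The wrist view shows the open fingers over bare bench, so the arm has not moved. Both calls were refused, and rows may need every key.

Emit:
arm_command(deltas=[{"rx": 0,"ry": 0,"rz": 0,"dx": -0.0355,"dy": -0.0104,"dz": 0.0105,"fingers": 0}])

```text
time_s: 1.2
position: [0.2321, 0.4893, 0.2218]
tool_rot: [[-0.93, 0.368, 0.001], [0.368, 0.93, 0.003], [0.0, 0.003, -1.0]]
ft_force: [0.5, -0.1, 0.0]
grip_width: 0.0735
gripper_force: 0.0
```

Emit:
arm_command(deltas=[{"rx": 0,"ry": 0,"rz": 0,"dx": -0.0355,"dy": -0.0104,"dz": 0.0105,"fingers": 0},{"rx": 0,"ry": 0,"rz": 0,"dx": -0.0355,"dy": -0.0104,"dz": 0.0105,"fingers": 0},{"rx": 0,"ry": 0,"rz": 0,"dx": -0.0355,"dy": -0.0104,"dz": 0.0105,"fingers": 0},{"rx": 0,"ry": 0,"rz": 0,"dx": -0.0355,"dy": -0.0104,"dz": 0.0105,"fingers": 0},{"rx": 0,"ry": 0,"rz": 0,"dx": -0.0355,"dy": -0.0104,"dz": 0.0105,"fingers": 0},{"rx": 0,"ry": 0,"rz": 0,"dx": -0.0355,"dy": -0.0104,"dz": 0.0105,"fingers": 0},{"rx": 0,"ry": 0,"rz": 0,"dx": -0.0355,"dy": -0.0104,"dz": 0.0105,"fingers": 0},{"rx": 0,"ry": 0,"rz": 0,"dx": -0.0355,"dy": -0.0104,"dz": 0.0105,"fingers": 0},{"rx": 0,"ry": 0,"rz": 0,"dx": -0.0355,"dy": -0.0104,"dz": 0.0105,"fingers": 0},{"rx": 0,"ry": 0,"rz": 0,"dx": -0.0355,"dy": -0.0104,"dz": 0.0105,"fingers": 0},{"rx": 0,"ry": 0,"rz": 0,"dx": -0.0355,"dy": -0.0104,"dz": 0.0105,"fingers": 0},{"rx": 0,"ry": 0,"rz": 0,"dx": 0,"dy": 0,"dz": 0,"fingers": 0}])

```text
time_s: 2.4
position: [0.556, 0.2334, 0.1036]
tool_rot: [[-0.927, 0.376, -0.001], [0.376, 0.927, -0.001], [0.0, -0.001, -1.0]]
ft_force: [0.5, -0.3, -1.0]
grip_width: -0.0003
gripper_force: 0.0
```

Run:
```python
from loc import *
s=env.observe();print(s["position"],s["tool_rot"],s["ft_force"],s["time_s"],s["grip_width"])
im=env.get_image("wrist");print(im["eye"],proj(im,[.5527,.2373,.075]),proj(im,[.4877,.2617,.060]),proj(im,s["position"]))
cv2.imwrite("pics/w2.png",im["color"])
```

```text
[0.55604402 0.23339072 0.10363027] [[-9.26805840e-01  3.75539829e-01 -8.78304542e-04]
 [ 3.75540556e-01  9.26805521e-01 -9.03360734e-04]
 [ 4.74769563e-04 -1.16707898e-03 -9.99999206e-01]] [ 0.48450733 -0.30855703 -1.02027792] 2.4 -0.0002523600605410271
[0.49005864 0.26025498 0.24625189] [324.7625741  222.55863997] [321.50840143  89.60862869] [320.37514195 254.04865003]
```

View pics/w2.png

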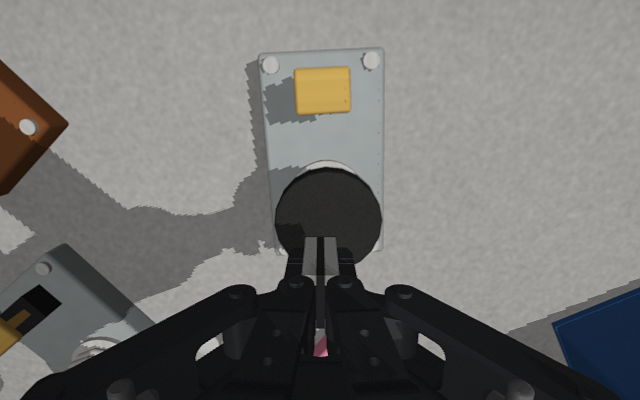

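The close view confirms the grey left stand: pad centre at (328,220), tag at (323,90). Both match the predictions within a few pixels. Pressing it now.

Emit:
arm_command(deltas=[{"rx": 0,"ry": 0,"rz": 0,"dx": 0.004,"dy": 0.0025,"dz": 0.009,"fingers": 0},{"rx": 0,"ry": 0,"rz": 0,"dx": 0,"dy": 0,"dz": 0.009,"fingers": 0},{"rx": 0,"ry": 0,"rz": 0,"dx": 0,"dy": 0,"dz": 0.005,"fingers": 0},{"rx": 0,"ry": 0,"rz": 0,"dx": 0,"dy": 0,"dz": 0.004,"fingers": 0},{"rx": 0,"ry": 0,"rz": 0,"dx": 0,"dy": 0,"dz": 0.004,"fingers": 0},{"rx": 0,"ry": 0,"rz": 0,"dx": 0,"dy": 0,"dz": 0.004,"fingers": 0},{"rx": 0,"ry": 0,"rz": 0,"dx": 0,"dy": 0,"dz": 0.0036,"fingers": 0},{"rx": 0,"ry": 0,"rz": 0,"dx": 0,"dy": 0,"dz": 0,"fingers": 0},{"rx": 0,"ry": 0,"rz": 0,"dx": 0,"dy": 0,"dz": 0,"fingers": 0},{"rx": 0,"ry": 0,"rz": 0,"dx": 0,"dy": 0,"dz": 0,"fingers": 0}])

```text
time_s: 3.45
position: [0.5505, 0.2406, 0.0676]
tool_rot: [[-0.928, 0.372, 0.0], [0.372, 0.928, 0.001], [-0.0, 0.001, -1.0]]
ft_force: [-4.5, 1.2, 8.8]
grip_width: 0.0001
gripper_force: 4.2
```

Emit:
arm_command(deltas=[{"rx": 0,"ry": 0,"rz": 0,"dx": 0,"dy": 0,"dz": 0,"fingers": 0},{"rx": 0,"ry": 0,"rz": 0,"dx": 0,"dy": 0,"dz": 0,"fingers": 0}])

```text
time_s: 3.65
position: [0.5505, 0.2406, 0.0676]
tool_rot: [[-0.928, 0.372, 0.0], [0.372, 0.928, 0.001], [-0.0, 0.001, -1.0]]
ft_force: [-4.1, 1.8, 8.3]
grip_width: 0.0001
gripper_force: 4.2
```

Emit:
arm_command(deltas=[{"rx": 0,"ry": 0,"rz": 0,"dx": 0,"dy": 0,"dz": 0.0027,"fingers": 0},{"rx": 0,"ry": 0,"rz": 0,"dx": 0,"dy": 0,"dz": 0,"fingers": 0},{"rx": 0,"ry": 0,"rz": 0,"dx": 0,"dy": 0,"dz": 0,"fingers": 0}])

```text
time_s: 3.95
position: [0.5506, 0.2406, 0.0651]
tool_rot: [[-0.928, 0.372, 0.001], [0.372, 0.928, 0.001], [-0.0, 0.001, -1.0]]
ft_force: [-5.5, 0.6, 11.4]
grip_width: -0.0
gripper_force: 5.4
```

Emit:
arm_command(deltas=[{"rx": 0,"ry": 0,"rz": 0,"dx": 0,"dy": 0,"dz": -0.01,"fingers": 0},{"rx": 0,"ry": 0,"rz": 0,"dx": 0,"dy": 0,"dz": -0.015,"fingers": 0},{"rx": 0,"ry": 0,"rz": 0,"dx": 0,"dy": 0,"dz": -0.018,"fingers": 0},{"rx": 0,"ry": 0,"rz": 0,"dx": -0.0239,"dy": -0.0301,"dz": 0,"fingers": 0},{"rx": 0,"ry": 0,"rz": 0,"dx": -0.0239,"dy": -0.0301,"dz": 0,"fingers": 0},{"rx": 0,"ry": 0,"rz": 0,"dx": -0.0239,"dy": -0.0301,"dz": 0,"fingers": 0},{"rx": 0,"ry": 0,"rz": 0,"dx": -0.0239,"dy": -0.0301,"dz": 0,"fingers": 0},{"rx": 0,"ry": 0,"rz": 0,"dx": -0.0239,"dy": -0.0301,"dz": 0,"fingers": 0},{"rx": 0,"ry": 0,"rz": 0,"dx": -0.0239,"dy": -0.0301,"dz": 0,"fingers": 0},{"rx": 0,"ry": 0,"rz": 0,"dx": 0,"dy": 0,"dz": 0,"fingers": 0},{"rx": 0,"ry": 0,"rz": 0,"dx": 0,"dy": 0,"dz": 0,"fingers": 0},{"rx": 0,"ry": 0,"rz": 0,"dx": 0,"dy": 0,"dz": 0,"fingers": 0}])

```text
time_s: 5.15
position: [0.6164, 0.0201, 0.1069]
tool_rot: [[-0.929, 0.371, -0.0], [0.371, 0.929, 0.0], [0.0, 0.0, -1.0]]
ft_force: [-1.0, -0.4, 0.2]
grip_width: 0.0002
gripper_force: 0.0
```

Run:
```python
from loc import *
s=env.observe();print(s["position"],s["ft_force"],s["time_s"])
im=env.get_image("wrist");print(proj(im,[.6164,.0195,.075]),proj(im,[.5502,-.0002,.060]))
a=im["color"]; cv2.imwrite("pics/w3.png",a)
```

```text
[0.61641734 0.02013855 0.1069246 ] [-0.96586629 -0.43384423  0.17410955] 5.15
[319.31453393 228.33457579] [242.1597014 127.3577595]
```

View pics/w3.png

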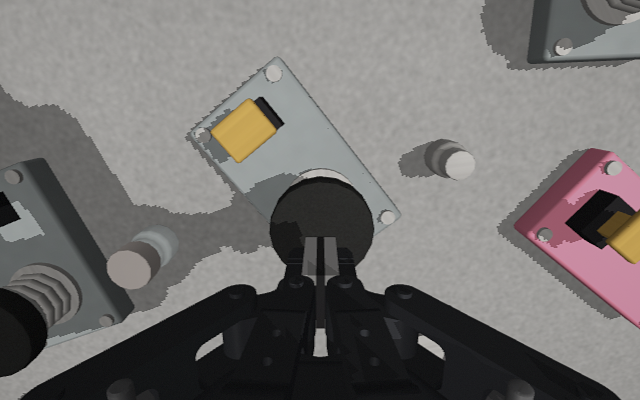

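The middle pad is centred at (322,228), against a prediction of (319,228), and its tag is at (245,130). The neighbouring jar and socket are clear.

Emit:
arm_command(deltas=[{"rx": 0,"ry": 0,"rz": 0,"dx": 0,"dy": 0,"dz": 0.01,"fingers": 0},{"rx": 0,"ry": 0,"rz": 0,"dx": 0,"dy": 0,"dz": 0.01,"fingers": 0},{"rx": 0,"ry": 0,"rz": 0,"dx": 0,"dy": 0,"dz": 0.008,"fingers": 0},{"rx": 0,"ry": 0,"rz": 0,"dx": 0,"dy": 0,"dz": 0.004,"fingers": 0},{"rx": 0,"ry": 0,"rz": 0,"dx": 0,"dy": 0,"dz": 0.004,"fingers": 0},{"rx": 0,"ry": 0,"rz": 0,"dx": 0,"dy": 0,"dz": 0.004,"fingers": 0},{"rx": 0,"ry": 0,"rz": 0,"dx": 0,"dy": 0,"dz": 0.003,"fingers": 0},{"rx": 0,"ry": 0,"rz": 0,"dx": 0,"dy": 0,"dz": 0,"fingers": 0},{"rx": 0,"ry": 0,"rz": 0,"dx": 0,"dy": 0,"dz": 0,"fingers": 0},{"rx": 0,"ry": 0,"rz": 0,"dx": 0,"dy": 0,"dz": 0,"fingers": 0}])

```text
time_s: 6.2
position: [0.6165, 0.0195, 0.0647]
tool_rot: [[-0.928, 0.372, 0.0], [0.372, 0.928, 0.0], [0.0, 0.0, -1.0]]
ft_force: [-4.9, 1.5, 7.8]
grip_width: 0.0002
gripper_force: 3.9
```

Emit:
arm_command(deltas=[{"rx": 0,"ry": 0,"rz": 0,"dx": 0,"dy": 0,"dz": 0,"fingers": 0},{"rx": 0,"ry": 0,"rz": 0,"dx": 0,"dy": 0,"dz": 0,"fingers": 0}])

```text
time_s: 6.4
position: [0.6165, 0.0195, 0.0648]
tool_rot: [[-0.928, 0.372, 0.0], [0.372, 0.928, 0.0], [-0.0, 0.0, -1.0]]
ft_force: [-4.7, 1.1, 8.9]
grip_width: -0.0003
gripper_force: 3.8
```

Emit:
arm_command(deltas=[{"rx": 0,"ry": 0,"rz": 0,"dx": 0,"dy": 0,"dz": -0.01,"fingers": 0},{"rx": 0,"ry": 0,"rz": 0,"dx": 0,"dy": 0,"dz": -0.015,"fingers": 0},{"rx": 0,"ry": 0,"rz": 0,"dx": 0,"dy": 0,"dz": -0.018,"fingers": 0},{"rx": 0,"ry": 0,"rz": 0,"dx": -0.0119,"dy": -0.0349,"dz": 0,"fingers": 0},{"rx": 0,"ry": 0,"rz": 0,"dx": -0.0119,"dy": -0.0349,"dz": 0,"fingers": 0},{"rx": 0,"ry": 0,"rz": 0,"dx": -0.0119,"dy": -0.0349,"dz": 0,"fingers": 0},{"rx": 0,"ry": 0,"rz": 0,"dx": -0.0119,"dy": -0.0349,"dz": 0,"fingers": 0},{"rx": 0,"ry": 0,"rz": 0,"dx": -0.0119,"dy": -0.0349,"dz": 0,"fingers": 0},{"rx": 0,"ry": 0,"rz": 0,"dx": -0.0119,"dy": -0.0349,"dz": 0,"fingers": 0},{"rx": 0,"ry": 0,"rz": 0,"dx": 0,"dy": 0,"dz": 0,"fingers": 0},{"rx": 0,"ry": 0,"rz": 0,"dx": 0,"dy": 0,"dz": 0,"fingers": 0},{"rx": 0,"ry": 0,"rz": 0,"dx": 0,"dy": 0,"dz": 0,"fingers": 0}])

```text
time_s: 7.6
position: [0.6053, -0.2009, 0.1072]
tool_rot: [[-0.929, 0.371, 0.0], [0.371, 0.929, 0.0], [-0.0, 0.0, -1.0]]
ft_force: [-0.1, 0.9, -0.2]
grip_width: -0.0
gripper_force: 0.0
```

Run:
```python
from loc import *
s=env.observe();print(s["position"],s["ft_force"],s["time_s"])
im=env.get_image("wrist");print(proj(im,[.6051,-.2016,.075]),proj(im,[.5348,-.1995,.060]))
a=im["color"]; cv2.imwrite("pics/w4.png",a)
```

```text
[ 0.60530388 -0.2008513   0.10717772] [-0.09996973  0.92801288 -0.24308403] 7.6
[318.97593605 227.93816565] [274.73428384 104.94684884]
```

View pics/w4.png

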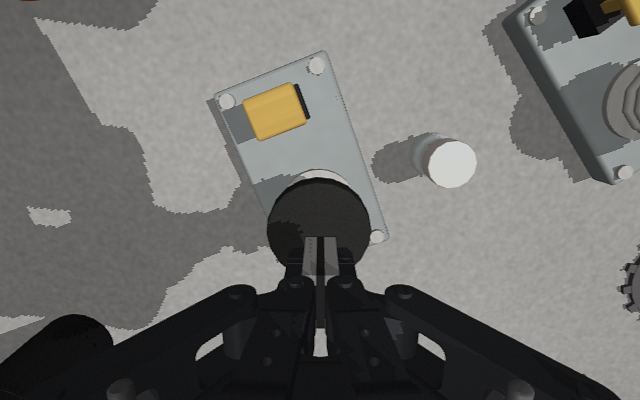

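The right pad is centred at (319,228), exactly as predicted, and its tag is at (275,110). The spray can's edge at lower left (60,350) is well away from the gripper.

Emit:
arm_command(deltas=[{"rx": 0,"ry": 0,"rz": 0,"dx": 0,"dy": 0,"dz": 0.01,"fingers": 0},{"rx": 0,"ry": 0,"rz": 0,"dx": 0,"dy": 0,"dz": 0.01,"fingers": 0},{"rx": 0,"ry": 0,"rz": 0,"dx": 0,"dy": 0,"dz": 0.008,"fingers": 0},{"rx": 0,"ry": 0,"rz": 0,"dx": 0,"dy": 0,"dz": 0.004,"fingers": 0},{"rx": 0,"ry": 0,"rz": 0,"dx": 0,"dy": 0,"dz": 0.004,"fingers": 0},{"rx": 0,"ry": 0,"rz": 0,"dx": 0,"dy": 0,"dz": 0.004,"fingers": 0},{"rx": 0,"ry": 0,"rz": 0,"dx": 0,"dy": 0,"dz": 0.003,"fingers": 0},{"rx": 0,"ry": 0,"rz": 0,"dx": 0,"dy": 0,"dz": 0,"fingers": 0},{"rx": 0,"ry": 0,"rz": 0,"dx": 0,"dy": 0,"dz": 0,"fingers": 0},{"rx": 0,"ry": 0,"rz": 0,"dx": 0,"dy": 0,"dz": 0,"fingers": 0}])

```text
time_s: 8.65
position: [0.6052, -0.2016, 0.0643]
tool_rot: [[-0.928, 0.372, 0.0], [0.372, 0.928, 0.0], [-0.0, 0.0, -1.0]]
ft_force: [-1.5, 2.2, 4.9]
grip_width: 0.0003
gripper_force: 2.1
```

Emit:
arm_command(deltas=[{"rx": 0,"ry": 0,"rz": 0,"dx": 0,"dy": 0,"dz": 0,"fingers": 0},{"rx": 0,"ry": 0,"rz": 0,"dx": 0,"dy": 0,"dz": 0,"fingers": 0}])

```text
time_s: 8.85
position: [0.6052, -0.2016, 0.0642]
tool_rot: [[-0.928, 0.372, 0.0], [0.372, 0.928, 0.0], [-0.0, 0.0, -1.0]]
ft_force: [-2.3, 2.8, 3.9]
grip_width: 0.0
gripper_force: 2.1
```

Held about 10 mm down, the forces were roughly left 11.4 N, middle 8.3 N and right 4.4 N, so the right spring is softest. Lifting and moving over the right tag.

Emit:
arm_command(deltas=[{"rx": 0,"ry": 0,"rz": 0,"dx": 0,"dy": 0,"dz": -0.01,"fingers": 0},{"rx": 0,"ry": 0,"rz": 0,"dx": 0,"dy": 0,"dz": -0.015,"fingers": 0},{"rx": 0,"ry": 0,"rz": 0,"dx": 0,"dy": 0,"dz": -0.018,"fingers": 0},{"rx": 0,"ry": 0,"rz": 0,"dx": 0.0217,"dy": -0.0081,"dz": 0,"fingers": 0},{"rx": 0,"ry": 0,"rz": 0,"dx": 0.0217,"dy": -0.0081,"dz": 0,"fingers": 0},{"rx": 0,"ry": 0,"rz": 0,"dx": 0.0217,"dy": -0.0081,"dz": 0,"fingers": 0},{"rx": 0,"ry": 0,"rz": 0,"dx": 0,"dy": 0,"dz": 0,"fingers": 0},{"rx": 0,"ry": 0,"rz": 0,"dx": 0,"dy": 0,"dz": 0,"fingers": 0},{"rx": 0,"ry": 0,"rz": 0,"dx": 0,"dy": 0,"dz": 0,"fingers": 0}])

```text
time_s: 9.75
position: [0.5366, -0.2005, 0.1072]
tool_rot: [[-0.928, 0.372, 0.001], [0.372, 0.928, -0.001], [-0.001, -0.0, -1.0]]
ft_force: [0.8, -0.3, -0.7]
grip_width: -0.0001
gripper_force: 0.0
```

Run:
```python
from loc import *
s=env.observe();print(s["position"],s["ft_force"],s["time_s"])
im=env.get_image("wrist");print(proj(im,[.5348,-.1995,.062]))
for c,t in blobs(im)["tag"]: print(c,t,onz(im,c,.061))
a=im["color"]; cv2.imwrite("pics/w5.png",a)
```

```text
[ 0.53659171 -0.2004652   0.10724882] [ 0.81234653 -0.26846631 -0.72403488] 9.75
[320.72992444 216.2394335 ]
[67.20434783 79.1826087 ] [ 55  68  21  29 230] [ 0.41291504 -0.29610051  0.061     ]
[637.44642857 118.94642857] [635 112   5  16  56] [ 0.54701721 -0.01709515  0.061     ]
[320.22337963 218.5625    ] [ 291  195   58   49 1728] [ 0.53640457 -0.2004673   0.061     ]
```

View pics/w5.png

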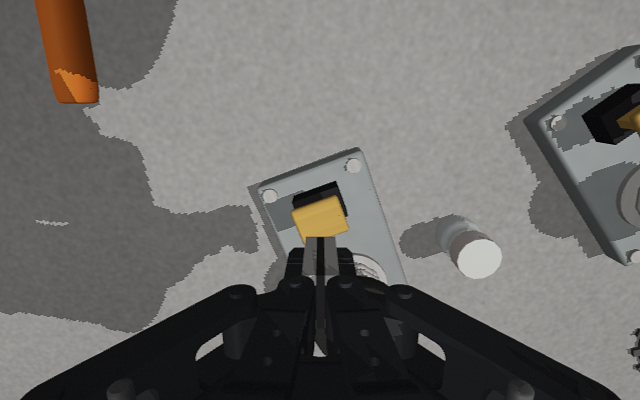

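The tag head at (320,217) sits right under the fingertips. Pushing it down to its stop.

Emit:
arm_command(deltas=[{"rx": 0,"ry": 0,"rz": 0,"dx": 0,"dy": 0,"dz": 0.012,"fingers": 0},{"rx": 0,"ry": 0,"rz": 0,"dx": 0,"dy": 0,"dz": 0.012,"fingers": 0},{"rx": 0,"ry": 0,"rz": 0,"dx": 0,"dy": 0,"dz": 0.012,"fingers": 0},{"rx": 0,"ry": 0,"rz": 0,"dx": 0,"dy": 0,"dz": 0.005,"fingers": 0},{"rx": 0,"ry": 0,"rz": 0,"dx": 0,"dy": 0,"dz": 0.005,"fingers": 0},{"rx": 0,"ry": 0,"rz": 0,"dx": 0,"dy": 0,"dz": 0.005,"fingers": 0},{"rx": 0,"ry": 0,"rz": 0,"dx": 0,"dy": 0,"dz": 0.005,"fingers": 0},{"rx": 0,"ry": 0,"rz": 0,"dx": 0,"dy": 0,"dz": 0.005,"fingers": 0},{"rx": 0,"ry": 0,"rz": 0,"dx": 0,"dy": 0,"dz": 0.005,"fingers": 0},{"rx": 0,"ry": 0,"rz": 0,"dx": 0,"dy": 0,"dz": 0,"fingers": 0},{"rx": 0,"ry": 0,"rz": 0,"dx": 0,"dy": 0,"dz": 0,"fingers": 0},{"rx": 0,"ry": 0,"rz": 0,"dx": 0,"dy": 0,"dz": 0,"fingers": 0}])

```text
time_s: 11.0
position: [0.5357, -0.2, 0.0438]
tool_rot: [[-0.928, 0.371, 0.001], [0.371, 0.928, -0.001], [-0.002, -0.001, -1.0]]
ft_force: [-10.4, 5.5, 31.5]
grip_width: 0.0002
gripper_force: 15.2
```

Emit:
arm_command(deltas=[{"rx": 0,"ry": 0,"rz": 0,"dx": 0,"dy": 0,"dz": -0.01,"fingers": 0},{"rx": 0,"ry": 0,"rz": 0,"dx": 0,"dy": 0,"dz": -0.025,"fingers": 0},{"rx": 0,"ry": 0,"rz": 0,"dx": 0,"dy": 0,"dz": -0.04,"fingers": 0},{"rx": 0,"ry": 0,"rz": 0,"dx": 0.02,"dy": 0,"dz": -0.03,"fingers": 0},{"rx": 0,"ry": 0,"rz": 0,"dx": 0.03,"dy": 0,"dz": -0.02,"fingers": 0},{"rx": 0,"ry": 0,"rz": 0,"dx": 0.03,"dy": 0,"dz": -0.02,"fingers": 0},{"rx": 0,"ry": 0,"rz": 0,"dx": 0.03,"dy": 0,"dz": -0.02,"fingers": 0},{"rx": 0,"ry": 0,"rz": 0,"dx": 0,"dy": 0,"dz": 0,"fingers": 0},{"rx": 0,"ry": 0,"rz": 0,"dx": 0,"dy": 0,"dz": 0,"fingers": 0},{"rx": 0,"ry": 0,"rz": 0,"dx": 0,"dy": 0,"dz": 0,"fingers": 0}])

```text
time_s: 12.0
position: [0.4342, -0.1596, 0.2054]
tool_rot: [[-0.928, 0.372, -0.0], [0.372, 0.928, 0.0], [0.0, 0.0, -1.0]]
ft_force: [-0.0, 0.0, -0.3]
grip_width: -0.0003
gripper_force: 0.0
```

Run:
```python
from h import *
im=env.get_image("scene");a=im["color"][120:280,220:480]
cv2.imwrite("pics/end.png",cv2.resize(a,None,fx=3,fy=3,interpolation=cv2.INTER_CUBIC))
for z in(.062,.044): print(proj(im,[.5348,-.1995,z]))
s=env.observe();print(s["position"],s["ft_force"],s["time_s"])
```

```text
[264.26507633 210.44915933]
[265.02553783 215.68394779]
[ 0.43415759 -0.15951278  0.20515843] [ 0.39826853 -0.87088602 -0.46273049] 12.05
```

View pics/end.png

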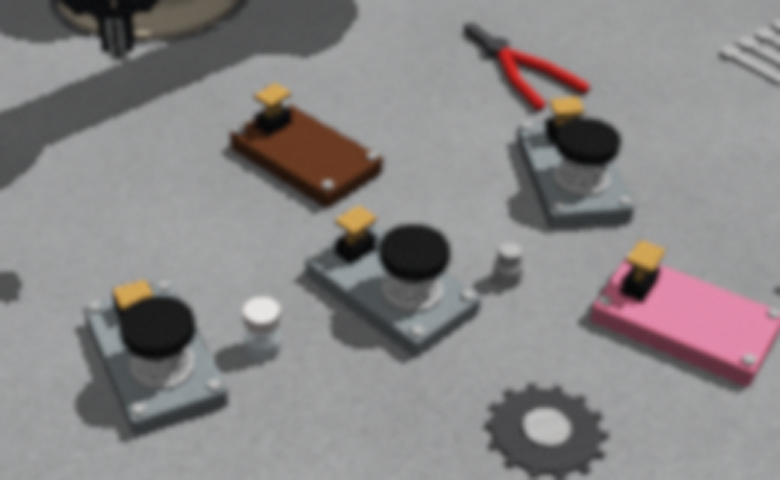

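The right tag, at crop (133,295), is down on its sleeve. The left tag (567,108) and middle tag (356,220) are still up, all three pads have sprung back, and the loose things are in place.

```bash
python3 -c "
from rig import env
print(env.close_job())"
```

```text
the job is handed in; nothing more can be done
None
```

I pressed the three springs left to right, needing about 11.4, 8.3 and 4.4 N at about 10 mm, then pushed the tag of the softest (right) fully down, left the other two up with nothing loose moved, and handed the job in at about 12 s.

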